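# Fetch the sanding block from behind the tins

## Task

The sanding block is boxed in on the wooden stand behind two polish tins. First move both tins into the white side tray, then lay the sanding block, black face down, centred on the green mat and lined up with it, and after that put each tin back upright and square on the marker of its own colour. Keep the tins upright throughout and do not shift the brass dish.

Things in the scene. Friction and masses are not known exactly. Their poses are not given: they have to be found in the camera images.
- tin_orange: Closed square tin, 50 x 50 mm, 80 mm tall, 0.2 kg (0.14 to 0.26), orange lid and band. Origin at the centre of its underside; x and y along its sides, z up. It starts on the orange marker with the same yaw as the marker.
- tin_blue: The same tin with a blue lid and band. Origin at the centre of its underside; x and y along its sides, z up. It starts on the blue marker with the same yaw.
- block: Sanding block of pale wood with a black rubber-like lower face, 38 mm wide (its x), 130 mm long (its y), 45 mm tall, 0.16 kg. Origin at the centre of its underside, z up. It starts on the stand behind the tins (about 11 mm from them), parallel to the stand, too long to grip by its ends; 40 mm are free between it and the stand's back board.
- spot_orange: Fixed orange marker plate, 68 (x) x 74 (y) x 3 mm, on the stand: home of the orange tin. Origin at the centre of its underside, its top 3 mm higher; x and y along its sides. The two markers' centres are 82 mm apart along the stand's y; which is left or right changes.
- spot_blue: Fixed blue marker plate, 68 (x) x 74 (y) x 3 mm, on the stand: home of the blue tin. Origin at the centre of its underside, its top 3 mm higher.
- rack: Fixed dark wooden stand: base 180 (x) x 270 (y) x 12 mm thick. Origin at the centre of its underside, x pointing away from its front to the back board. Markers lie at x = -45 mm, y = +-41 mm, the block at x = +10 mm. Back board at x = 78 to 90 mm, top 62 mm above the underside; short end cheeks at y = +-125 to 135 mm, x = 8 to 78 mm, top 42 mm. A small bottle and a steel punch (up to 65 mm tall on the base) stand in its rear corners at x = 52, y = +-100 mm.
- tray: Fixed white side tray, 220 (x) x 160 (y) mm outside, 5 mm walls 20 mm high, floor 5 mm thick. Origin at the centre of its underside; x along its long side. Tins stand well at x = +-50 mm, y = 0. It lies left or right of the stand.
- pad: Fixed flat green mat, 62 (x) x 154 (y) x 3 mm, on a 10 mm dark steel plate on the side opposite the tray. Origin at the centre of its underside, its top 3 mm higher; y along its long side.
- dish: Round shallow brass dish with a raised star, 112 mm across, 14 mm tall, 0.5 kg, loose on the same steel plate beyond the mat; a bystander to be left alone. Origin at the centre of its underside.
Things that resemble listed ones, but are neither listed nor needed, are in the scene too. What is shaped like the tin_blue but pink, purple or red is not meant.

How it is judged (in metres and radians):
On the way, in this order (a step that is already met when the one before it is completed fails the run):
1. both tins stand in the tray, released, while the block is still at its place on the stand (x of tin_orange in the frame of tray between -0.088 and 0.088 m and y of tin_orange in the frame of tray between -0.058 and 0.058 m and z of each of tin_orange, tin_blue in the frame of tray below 0.01 m and linear speed of each of tin_orange, tin_blue below 0.02 m/s and angular speed of each of tin_orange, tin_blue below 0.2 rad/s and contact force between the fingers and tin_orange below 0.1 N and angle between each of tin_orange, tin_blue's own z axis and vertical below 0.12 rad and x of tin_blue in the frame of tray between -0.088 and 0.088 m and y of tin_blue in the frame of tray between -0.058 and 0.058 m and contact force between the fingers and tin_blue below 0.1 N and distance of block from where it was at the start of the episode below 0.04 m), for 0.2 s.
2. the block lies centred on the mat, lined up with it and released, while both tins still stand in the tray (horizontal distance between block and pad below 0.012 m and z of block in the frame of pad below 0.008 m and angle between the y axis of block and the y axis of pad, either way round below 0.2 rad and linear speed of each of block, tin_orange, tin_blue below 0.02 m/s and angular speed of each of block, tin_orange, tin_blue below 0.2 rad/s and contact force between the fingers and block below 0.1 N and angle between each of block, tin_orange, tin_blue's own z axis and vertical below 0.12 rad and x of tin_orange in the frame of tray between -0.088 and 0.088 m and y of tin_orange in the frame of tray between -0.058 and 0.058 m and z of each of tin_orange, tin_blue in the frame of tray below 0.01 m and contact force between the fingers and tin_orange below 0.1 N and x of tin_blue in the frame of tray between -0.088 and 0.088 m and y of tin_blue in the frame of tray between -0.058 and 0.058 m and contact force between the fingers and tin_blue below 0.1 N), for 0.2 s.
At the end, for the whole second after the job is handed in: Each tin stands upright on the marker of its own colour, centre within 12 mm and square to it within 15 degrees; the block lies flat on the green mat, black face down, centre within 12 mm and lined up within 11 degrees; the dish is within 20 mm of its start; all released and at rest (horizontal distance between tin_orange and spot_orange below 0.012 m and z of tin_orange in the frame of spot_orange below 0.008 m and (angle between the x axis of tin_orange and the x axis of spot_orange, either way round below 0.26 rad or angle between the x axis of tin_orange and the y axis of spot_orange, either way round below 0.26 rad) and linear speed of each of tin_orange, tin_blue, block below 0.02 m/s and angular speed of each of tin_orange, tin_blue, block below 0.2 rad/s and contact force between the fingers and tin_orange below 0.1 N and angle between each of tin_orange, tin_blue, block's own z axis and vertical below 0.12 rad and horizontal distance between tin_blue and spot_blue below 0.012 m and z of tin_blue in the frame of spot_blue below 0.008 m and (angle between the x axis of tin_blue and the x axis of spot_blue, either way round below 0.26 rad or angle between the x axis of tin_blue and the y axis of spot_blue, either way round below 0.26 rad) and contact force between the fingers and tin_blue below 0.1 N and horizontal distance between block and pad below 0.012 m and z of block in the frame of pad below 0.008 m and angle between the y axis of block and the y axis of pad, either way round below 0.2 rad and contact force between the fingers and block below 0.1 N and distance of dish from where it was at the start of the episode below 0.02 m); the robot touches nothing.
It fails at once if a tin is tipped over (more than 40 degrees) (angle between any of tin_orange, tin_blue's own z axis and vertical above 0.7 rad).
It fails at once if the brass dish is shifted more than 20 mm (distance of dish from where it was at the start of the episode above 0.02 m).
It also fails if it takes over 141 s, if anything falls off the work surface, if the arm or the gripper's body presses on something with over 40 N, if the wrist force passes 120 N, or if a joint passes its speed limit or range.

## Robot

A 6-joint arm with a two-finger parallel gripper is mounted at the origin on the work surface. World frame = base frame: x ahead of the robot, y to its left, z up, the work surface at z = 0. Lengths are in m, angles in degrees, forces in N, time in s.
With the tool pointing down it reaches from about 0.375 to 0.75 m from the base axis. Payload 9 kg.
Tool frame: the origin (TCP) lies where the fingers leave the gripper's body, on its centre line; the fingertips stand 73 mm ahead of it and the grasp point (between the pads) lies 54 mm ahead of it (robot.tip_reach is the distance from the TCP to the fingertips, in m); z points along the fingers, y is the direction in which the jaws open and shut (so a half turn about z gives the same grasp; the last joint's range is limited). The gripper opens to 85 mm and grips with 20 to 120 N. Pads are 22 mm wide; open, the fingers measure 114 mm over their backs; the gripper's body (76 mm by 85 mm) begins 54 mm behind the grasp point. The pads swing forward as they close: fully open they stand 13 mm farther back than shut.
Start: joints at [63.444, 5.964, 5.575, 89.605, 0, 77.527], TCP at [0.146, 0.582, 0.304] pointing down, gripper open.
Joint ranges: [-171.21, 171.21], [-48.23, 106.86], [-62.78, 66.21], [-105.2, 120.99], [-86.42, 89.51], [-180, 180]. Speed limits (degrees/s): [127.2, 127.2, 147.25, 180, 180, 180].

## Interface

Orientations are given as [roll, pitch, yaw] about the fixed x, y, z axes, in that order (R = Rz(yaw) Ry(pitch) Rx(roll)).
In Python, from plant import robot gives the robot as it stands. Calls block until the motion is done:
- robot.move_pose(position, orientation): joint-space move of the TCP to a pose.
- robot.line_to(position, vel=0.15, rotation=None, guard=None): straight line of the TCP; rotation=None keeps the orientation; vel is the mean speed in m/s. With guard (N) it stops when the force on the tool has changed by that much, and returns True; else False.
- robot.goto_joints(angles): joint-space move.
- robot.set_gripper(opening): finger opening in m; the grip force is fixed at half the most; returns when the fingers have stopped.
- robot.pause(seconds).
- robot.ik(position, orientation): joint angles nearest the present ones, or None.
- robot.observe(): the state.
- robot.grab_frame(name): name is "scene" or "top" or "wrist"; returns the picture (400x640x3 uint8, blue, green, red); there is no depth.
- robot.get_calibration(name): a dict with "vertical_fov" (degrees; the focal length in pixels is half the picture's height over the tangent of half this angle, whatever the lens; pixels are square), "cx", "cy" (the principal point, pixels), "k1" (the pictures are not rectified: a ray, as slopes to the right and down, at radius r is drawn at 1 + k1 r^2 times it, then the intrinsics apply), "rvec" (rotation vector, rad) and "tvec" (3), from world to camera coordinates, as OpenCV has them. Camera axes: x right, y down, z forward; pixel columns grow to the right and rows downward; lengths in m; the calibration is good to about 2 mm. A picture is of the moment at which its call begins: read the wrist's pose just before it. get_calibration takes no time and is no camera call; for the wrist camera it gives the pose at the moment of the call.
A pose or a line that the arm cannot do raises robot.IKError and nothing moves.
- robot.job_done(): hands the job in, once; it reports no verdict.
The state is a dict: "time": time; "q": joint angles; "qvel": joint speeds; "joint_torque": joint torques, N m; "tool_pos": TCP position; "tcp_rot": TCP orientation; "ft_force": force on the tool from outside, world axes, zero at the start; "torque": the same for the moment, N m; "gripper_width": finger opening in m.
Only numpy, scipy, OpenCV 4.12 (cv2) and the standard library are available. Lean on these libraries where they do the work, as an engineer would, in place of code of your own. Each camera call takes 0.05 s, during which the arm holds its last target. There are 200 camera calls.

## Working session

There is one attempt and no reset: what is moved stays moved. The work goes in short steps, each a Python script; the robot and the scene stay as the last script left them, time stands still between calls to the robot, and variables do not carry over. Pictures are saved under pics/ and viewed, about 12 in all and at most 16, crops included, and the job is handed in when it is done.

```bash
ls; mkdir -p pics; python3 - <<'E'
from plant import robot
import cv2
for n in ("top","scene"):
    cv2.imwrite(f"pics/{n}0.png",robot.grab_frame(n)); print(n,robot.get_calibration(n))
print(robot.get_calibration("wrist")); print(robot.observe())
E
```

```text
pics
top {'vertical_fov': 42.38839625723011, 'cx': 315.22331352212245, 'cy': 196.03371671558168, 'k1': -0.055465235604090564, 'rvec': array([ 2.2023573 , -2.19965092,  0.04046536]), 'tvec': array([0.02195775, 0.56718732, 1.15687978])}
scene {'vertical_fov': 51.59032518881456, 'cx': 320.0673975430627, 'cy': 197.37357191022912, 'k1': 0.022588317776607584, 'rvec': array([ 1.75304706,  1.57203237, -0.80203521]), 'tvec': array([-0.0617612 , -0.30515883,  1.62998958])}
{'vertical_fov': 68.64813671852971, 'cx': 322.0694934871676, 'cy': 193.92706786963404, 'k1': 0.002547907918125174, 'rvec': array([-2.28881365, -1.78603802, -0.25786893]), 'tvec': array([-0.60014979, -0.03657457,  0.37882716])}
{'time': 0.1, 'q': array([ 6.34447593e+01,  5.99444351e+00,  5.53116079e+00,  8.96057171e+01,
       -1.96304987e-04,  7.75255086e+01]), 'qvel': array([-0.02683226, -0.07558759,  0.12513366,  0.0210359 , -0.1791114 ,
       -0.03404867]), 'joint_torque': array([ 6.99268130e-03, -5.58205891e+01,  5.04721212e+01,  1.29957331e-02,
       -2.22213148e-04,  1.41030151e-05]), 'tool_pos': array([0.14587537, 0.58176758, 0.30320434]), 'tcp_rot': array([-1.79932587e+02, -1.47126353e-02,  1.65919242e+02]), 'ft_force': array([ 0.05716195,  0.85078006, -0.1804912 ]), 'torque': array([-0.01622848, -0.00518043,  0.0057712 ]), 'gripper_width': 0.08550602259923311}
```

View pics/top0.png

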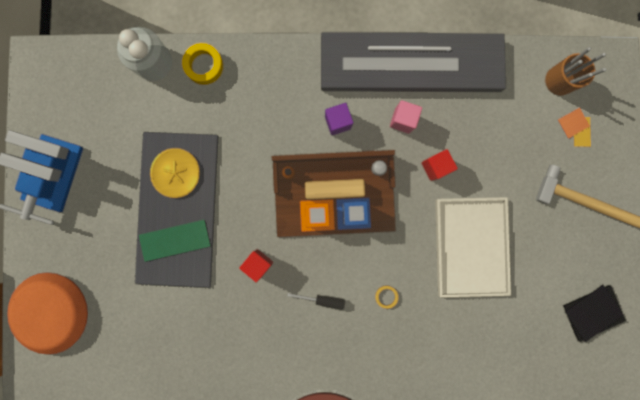

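View pics/scene0.png

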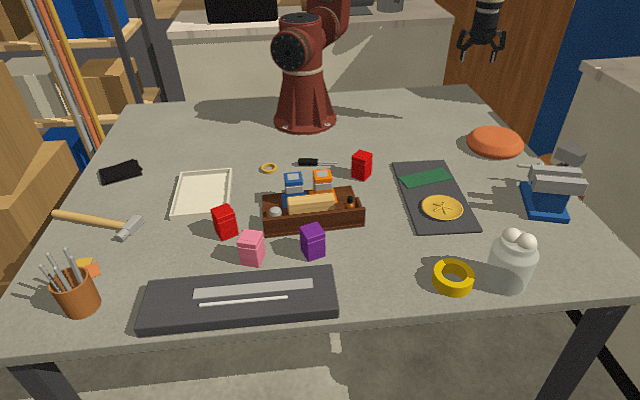

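```bash
cat > h.py <<'E'
from plant import robot
import numpy as np, cv2
def w2p(cal,P):
    R=cv2.Rodrigues(np.array(cal["rvec"]))[0]
    c=np.atleast_2d(P)@R.T+cal["tvec"]; s=c[:,:2]/c[:,2:]
    f=200/np.tan(np.radians(cal["vertical_fov"]/2))
    return s*(1+cal["k1"]*(s**2).sum(1,keepdims=True))*f+[cal["cx"],cal["cy"]]
def p2w(cal,uv,z):
    f=200/np.tan(np.radians(cal["vertical_fov"]/2))
    d=(np.atleast_2d(uv).astype(float)-[cal["cx"],cal["cy"]])/f; s=d.copy()
    for _ in range(20): s=d/(1+cal["k1"]*(s**2).sum(1,keepdims=True))
    R=cv2.Rodrigues(np.array(cal["rvec"]))[0]
    C=-R.T@cal["tvec"]; D=np.c_[s,np.ones(len(s))]@R
    t=(np.broadcast_to(z,len(s))-C[2])/D[:,2]
    return (C+D*t[:,None])[:,:2]
def rect(P):
    """centre, size, direction of long side (deg) from polygon points in world xy"""
    (c,(a,b),t)=cv2.minAreaRect((np.array(P)*1000).astype(np.float32))
    if a<b: a,b,t=b,a,t+90
    return np.round(c,1),np.round((a,b),1),round((t+90)%180-90,1)
def shot(name,file):
    cal=robot.get_calibration(name); im=robot.grab_frame(name); cv2.imwrite(file,im)
    np.save(file[:-4]+".npy",cal,allow_pickle=True); return cal,im
E
python3 - <<'E'
from h import *
cal=robot.get_calibration("top")
for n,uv,z in [("rack",[[273,157],[395,152],[397,233],[277,237]],.012),("block",[[305,183],[363,180],[364,196],[306,199]],.057),
 ("tinO",[[301,201],[333,200],[334,230],[301,231]],.095),("tinB",[[338,200],[369,199],[370,228],[338,230]],.095),
 ("tray",[[437,199],[508,198],[511,297],[438,297]],.02),("pad",[[139,236],[206,221],[210,245],[143,260]],.013),("dish",[[151,173],[199,173],[175,149],[175,197]],.024)]:
    print(n,*rect(p2w(cal,uv,z)))
c=robot.get_calibration("wrist"); R=cv2.Rodrigues(c["rvec"])[0]; print(-R.T@c["tvec"],R)
for p in [(.52,0),(.6,0)]: print(p,robot.ik([*p,.30],[180,0,0]),robot.ik([*p,.30],[180,0,180]))
E
```

```text
rack [569.8 -23.9] [277.5 183.7] -87.6
block [579.7 -19.3] [126.7  34.9] -87.0
tinO [523.1  18.6] [69.2 63. ] -88.2
tinB [525.3 -57.9] [67.3 62.9] -88.1
tray [ 450.1 -333.9] [223.1 165.6] 0.9
pad [465.9 341.3] [159.2  55.1] -77.3
dish [618.2 338.8] [77.8 76.6] 45.4
[0.07575952 0.60000333 0.3732077 ] [[ 2.43169637e-01  9.69983515e-01 -7.12641533e-04]
 [ 9.30167736e-01 -2.32979574e-01  2.83740200e-01]
 [ 2.75057286e-01 -6.96598777e-02 -9.58900929e-01]]
(0.52, 0) [-14.43199775  -8.08010846  -8.72027447  89.35983399   0.
 165.56800225] [-14.43199775  -8.08010846  -8.72027447  89.35983399   0.
 -14.43199775]
(0.6, 0) [-12.47420171   5.91769272   5.11634135  89.19864862   0.
 167.52579829] [-12.47420171   5.91769272   5.11634135  89.19864862   0.
 -12.47420171]
```

```bash
python3 - <<'E'
from h import *
for n,p in [("pad",(.48,.34,.27)),("rack",(.56,-.022,.30)),("tray",(.45,-.334,.29))]:
    robot.move_pose(p,[180,0,180]); robot.pause(.3); shot("wrist",f"pics/w_{n}.png")
print(robot.observe()["time"])
E
python3 -c "
import cv2
im=[cv2.imread(f'pics/w_{n}.png') for n in('pad','tray')]
cv2.imwrite('pics/w_pt.png',cv2.vconcat([cv2.resize(i,(480,300)) for i in im]))"
```

```text
5.325
```

View pics/w_rack.png

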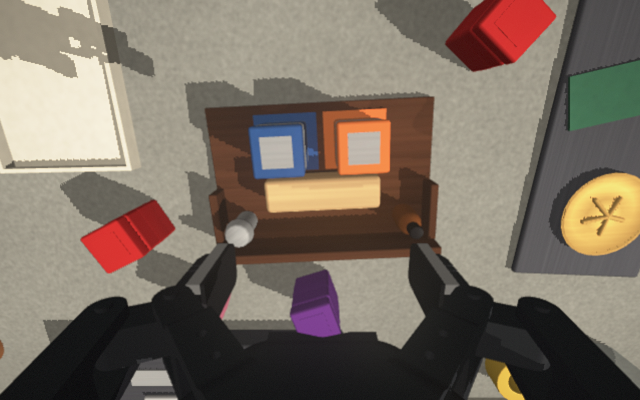

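View pics/w_pt.png

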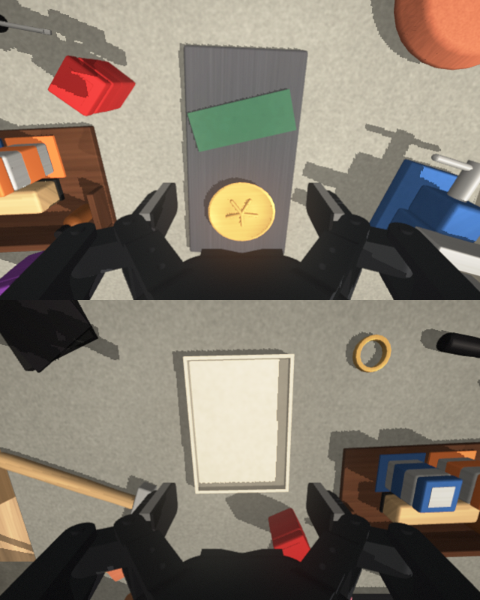

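```bash
cat >> h.py <<'E'
def blob(im,cal,lo,hi,z,near=None,fill=False):
    """world rectangle of the hsv blob (largest, or the one holding pixel near)"""
    m=cv2.inRange(cv2.cvtColor(im,cv2.COLOR_BGR2HSV),np.array(lo),np.array(hi))
    m=cv2.morphologyEx(m,cv2.MORPH_CLOSE if fill else cv2.MORPH_OPEN,np.ones((3,3)))
    cs=cv2.findContours(m,cv2.RETR_EXTERNAL,cv2.CHAIN_APPROX_NONE)[0]
    cs=[c for c in cs if near is None or cv2.pointPolygonTest(c,near,False)>=0]
    c=max(cs,key=cv2.contourArea); h=cv2.convexHull(c)[:,0]
    return rect(p2w(cal,h,z)),cv2.boundingRect(c)
E
python3 - <<'E'
from h import *
L=lambda f:(cv2.imread(f"pics/{f}.png"),np.load(f"pics/{f}.npy",allow_pickle=True).item())
im,c=L("w_pad"); print("pad",blob(im,c,(60,60,30),(95,255,255),.013)); print("dish",blob(im,c,(18,120,120),(32,255,255),.02,(320,285)))
im,c=L("w_rack"); t=L("top0") if 0 else (cv2.imread("pics/top0.png"),robot.get_calibration("top"))
print("padtop",blob(*t,(60,60,30),(95,255,255),.013))
print("block",blob(im,c,(10,50,120),(28,170,255),.057,(322,190)))
hsv=cv2.cvtColor(im,cv2.COLOR_BGR2HSV)
for uv in [(280,132),(257,150),(365,125),(343,150),(290,122),(370,114),(280,172),(365,172),(325,150),(215,150)]: print(uv,hsv[uv[1],uv[0]])
print("rackfront",p2w(c,[[206,106],[433,97]],.012))
im,c=L("w_tray"); print("tray",blob(im,c,(10,5,150),(35,60,255),.02,(320,150)))
r=cv2.vconcat([cv2.resize(L("w_rack")[0][90:270,190:450],None,fx=3,fy=3,interpolation=cv2.INTER_CUBIC)]); cv2.imwrite("pics/crop_r.png",r)
E
```

```text
pad ((array([466.3, 341.9]), array([153.9,  62. ]), -76.8), (250, 119, 145, 83))
dish ((array([618.6, 343.2]), array([110.8,  99.2]), 11.6), (280, 244, 84, 77))
padtop ((array([466.4, 342.5]), array([155.3,  63. ]), -76.7), (139, 220, 71, 41))
block ((array([579.8, -20.4]), array([128.5,  40.4]), -86.7), (264, 174, 117, 39))
(280, 132) [109 139 154]
(257, 150) [108 141 152]
(365, 125) [ 11 177 244]
(343, 150) [ 11 177 243]
(290, 122) [109  46  78]
(370, 114) [ 11 178 244]
(280, 172) [109 132 153]
(365, 172) [ 11 180 240]
(325, 150) [ 10 174 167]
(215, 150) [  9 131 105]
rackfront [[ 0.48661243 -0.1564261 ]
 [ 0.47629478  0.10800819]]
tray ((array([ 489.1, -327.6]), array([697.4, 429.4]), -89.9), (35, 0, 601, 346))
```

View pics/crop_r.png

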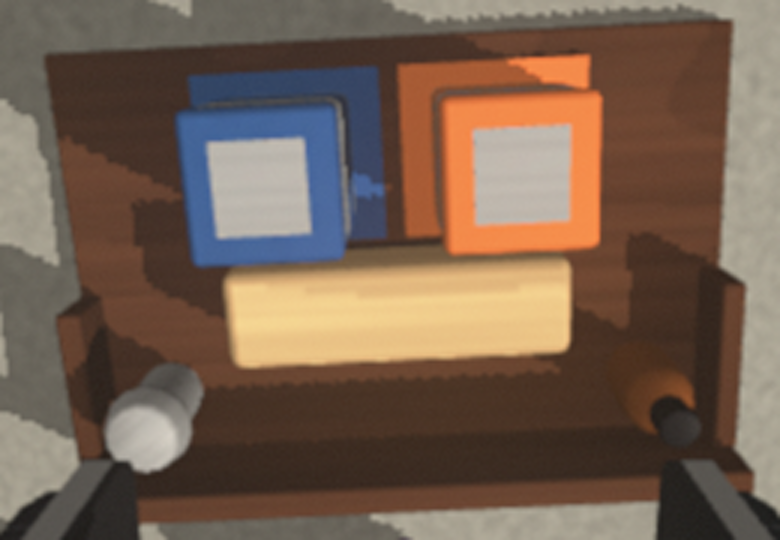

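```bash
python3 - <<'E'
from h import *
from scipy.optimize import least_squares
c=np.load("pics/w_rack.npy",allow_pickle=True).item()
sq=lambda cx,cy,a,b,z:[(cx-a,cy-b,z),(cx-a,cy+b,z),(cx+a,cy+b,z),(cx+a,cy-b,z)]
def fit(loc,pix,lab):
    loc=np.array(loc)/1000; pix=np.array(pix)/3+[190,90]
    def W(p):
        C,S=np.cos(p[2]),np.sin(p[2]); return np.c_[p[0]+C*loc[:,0]-S*loc[:,1],p[1]+S*loc[:,0]+C*loc[:,1],loc[:,2]]
    r=least_squares(lambda p:(w2p(c,W(p))-pix).ravel(),[.57,-.02,.04],loss="soft_l1")
    print(lab,r.x[:2]*1000,np.degrees(r.x[2]),"rms px",np.sqrt(np.mean((w2p(c,W(r.x))-pix)**2)))
O=[(443,96),(600,91),(600,245),(450,252)];B=[(178,111),(340,106),(345,258),(195,266)]
bl=[(225,272),(572,257),(572,350),(238,367)]
F=[(-90,-135,12),(-90,135,12),(-79,-78,15),(-79,-4,15),(-79,4,15),(-79,78,15)];f=[(48,55),(731,20),(189,76),(380,67),(397,65),(590,55)]
s=sq(0,0,25,25,95)
fit(F,f,"rack"); fit(s,O,"tinO"); fit(s,B,"tinB"); fit(sq(0,0,19,65,57),bl,"block")
fit(F+sq(-45,41,25,25,95)+sq(-45,-41,25,25,95)+sq(10,0,19,65,57),f+O+B+bl,"all")
ct=np.load("pics/w_tray.npy",allow_pickle=True).item()
print("tray",rect(p2w(ct,[(243,76),(392,72),(384,256),(260,256)],.02)))
E
```

```text
rack [572.157775   -19.61111899] 2.876450487023843 rms px 0.809748961351586
tinO [524.0237024  18.9464656] 2.8983415248922184 rms px 1.16320414249808
tinB [528.7135598  -61.81336988] 1.9618476128520501 rms px 0.9060362708464714
block [580.70067945 -18.75290685] 2.862314457134903 rms px 1.214179990107924
all [571.52654588 -19.23082661] 2.894726483623015 rms px 1.134145077368561
tray (array([ 453.9, -335.4]), array([220.7, 160.9]), 1.3)
```

```bash
cat >> h.py <<'E'
UP=.29
def say(*a):
    s=robot.observe(); print(*a,"t",round(s["time"],1),"tcp",np.round(s["tool_pos"],4),"w",round(s["gripper_width"],4),"F",np.round(s["ft_force"],1),flush=True)
def pick(x,y,z,yaw,open_,lift=UP):
    robot.set_gripper(open_); robot.move_pose([x,y,lift],[180,0,yaw])
    robot.line_to([x,y,z+.05],vel=.25)
    hit=robot.line_to([x,y,z],vel=.08,guard=12); say("down hit",hit)
    if hit: raise SystemExit("contact on descent")
    robot.set_gripper(0); say("gripped"); 
    robot.line_to([x,y,z+.03],vel=.1); robot.line_to([x,y,lift],vel=.25); say("lifted")
def place(x,y,z,yaw,open_,lift=UP,guard=5):
    robot.move_pose([x,y,lift],[180,0,yaw]); robot.line_to([x,y,z+.02],vel=.2); robot.pause(.2)
    hit=robot.line_to([x,y,z-.004],vel=.03,guard=guard); say("placed hit",hit)
    robot.set_gripper(open_); robot.pause(.1); say("released")
    p=robot.observe()["tool_pos"]; robot.line_to([x,y,p[2]+.05],vel=.1); robot.line_to([x,y,lift],vel=.25)
TO=(.5245,.0195);TB=(.5286,-.0624);RY=-177.1
TR=np.array([.452,-.335]);TA=np.radians(1.1);ex=np.array([np.cos(TA),np.sin(TA)])
SB=TR+.05*ex; SO=TR-.05*ex; TY=-178.9
E
python3 - <<'E'
from h import *
for p in [(*TO,UP),(*TO,.125),(*TB,.125)]: assert robot.ik(p,[180,0,RY]) is not None
for p in [(*SO,.115),(*SB,.111)]: assert robot.ik(p,[180,0,TY]) is not None
pick(*TB,.125,RY,.066); place(*SB,.1155,TY,.080)
E
```

```text
down hit False t 8.1 tcp [ 0.5287 -0.0624  0.1252] w 0.0663 F [-1.1 -0.3  0.1]
gripped t 8.4 tcp [ 0.5292 -0.0626  0.1259] w 0.0495 F [-0.1  0.   3.4]
lifted t 9.6 tcp [ 0.5282 -0.0623  0.2882] w 0.0492 F [ 0.2  0.4 -2.6]
placed hit True t 12.4 tcp [ 0.5019 -0.334   0.1159] w 0.0494 F [-0.1 -0.1  3.6]
released t 12.9 tcp [ 0.5014 -0.3334  0.115 ] w 0.0798 F [-0.3 -0.3  0.8]
```

```bash
python3 - <<'E'
from h import *
pick(*TO,.125,RY,.066); place(*SO,.1155,TY,.080)
robot.move_pose([.53,-.06,.30],[180,0,180]); robot.pause(.3)
c,im=shot("wrist","pics/w2.png"); t=shot("top","pics/t2.png")[1]
cv2.imwrite("pics/v2.png",cv2.vconcat([im[:, :],cv2.resize(t[130:310,230:520],(640,200))[:200]])[:600])
print(blob(im,c,(10,50,120),(28,170,255),.057))
E
```

```text
down hit False t 17.2 tcp [0.5246 0.0195 0.1252] w 0.0658 F [-0.4  0.6  0.1]
gripped t 17.5 tcp [0.5251 0.0194 0.1259] w 0.0494 F [-0.2 -0.4  4.2]
lifted t 18.6 tcp [0.5241 0.0196 0.2882] w 0.0499 F [-0.8 -0.6 -3. ]
placed hit True t 21.8 tcp [ 0.4019 -0.3359  0.1159] w 0.0497 F [-0.4 -0.4  3.2]
released t 22.3 tcp [ 0.4015 -0.3352  0.1151] w 0.0799 F [ 0.2  0.2 -0.3]
((array([576.6, -18.3]), array([227.6,  59.1]), -80.8), (258, 182, 202, 57))
```

View pics/v2.png

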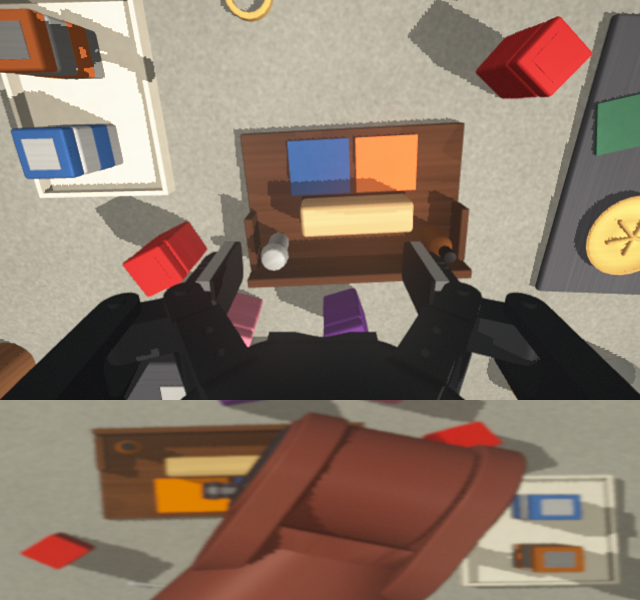

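```bash
python3 - <<'E'
from h import *
for y in (92.9,-87.1): print(y,robot.ik([.5812,-.0187,.1],[180,0,y]))
for y in (103.3,-76.7): print(y,robot.ik([.4664,.3421,.101],[180,0,y]))
E
```

```text
92.9 [-14.7205968    6.60154394 -15.15290403  68.24555202   0.
  72.3794032 ]
-87.1 [ -14.7205968     6.60154394  -15.15290403   68.24555202    0.
 -107.6205968 ]
103.3 [ 23.31200255   6.02693451 -15.659374    68.31369149   0.
 100.01200255]
-76.7 [ 23.31200255   6.02693451 -15.659374    68.31369149   0.
 -79.98799745]
```

```bash
python3 - <<'E'
from h import *
pick(.5812,-.0187,.100,92.9,.075,.27); place(.4664,.3421,.1015,103.3,.060,.27)
robot.move_pose([.48,.34,.28],[180,0,180]); robot.pause(.3)
c,im=shot("wrist","pics/w3.png"); 
print("top",blob(im,c,(10,40,120),(28,190,255),.058,(320,165)),"pad",blob(im,c,(60,60,30),(95,255,255),.013))
E
```

```text
down hit False t 28.2 tcp [ 0.5813 -0.0187  0.1002] w 0.0749 F [0.6 0.2 0.5]
gripped t 28.6 tcp [ 0.5817 -0.0188  0.1007] w 0.0371 F [ 0.7 -0.4  4.2]
lifted t 29.8 tcp [ 0.5807 -0.0186  0.268 ] w 0.0367 F [-1.1 -0.4 -2.4]
placed hit True t 32.9 tcp [0.4663 0.3421 0.1017] w 0.0373 F [0.7 0.4 3.1]
released t 33.4 tcp [0.4656 0.3418 0.101 ] w 0.0601 F [ 0.2 -0.2 -0.2]
top ((array([464.3, 339.9]), array([128.7,  41. ]), -76.7), (257, 134, 130, 64)) pad ((array([451.5, 403.9]), array([60.6, 25.3]), 12.9), (362, 119, 31, 52))
```

View pics/w3.png

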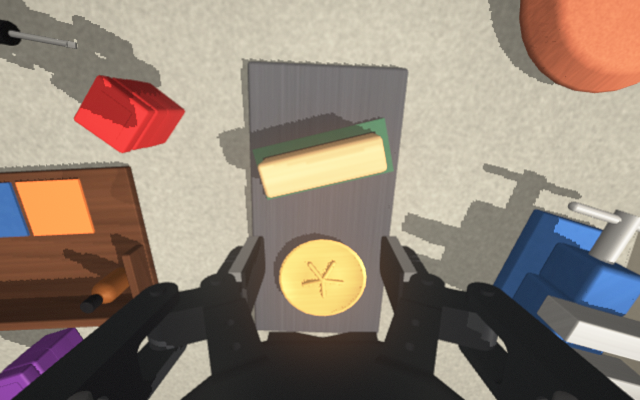

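```bash
python3 - <<'E'
from h import *
pick(*SO,.1155,TY,.080); place(*TO,.1255,RY,.066)
pick(*SB,.1155,TY,.080); place(*TB,.1255,RY,.066)
robot.move_pose([.55,-.02,.30],[180,0,180]); robot.pause(.3); shot("wrist","pics/w4.png")
robot.move_pose([.146,.582,.304],[180,0,166]); robot.pause(.3); t=shot("top","pics/t4.png")[1]
cv2.imwrite("pics/v4.png",cv2.vconcat([cv2.imread("pics/w4.png")[90:290,160:480],t[120:300,130:450]])); say()
print("block",blob(t,robot.get_calibration("top"),(10,40,120),(28,190,255),.058,(173,240)),"dish",blob(t,robot.get_calibration("top"),(18,120,100),(32,255,255),.02,(160,165)),"dish0",blob(cv2.imread("pics/top0.png"),robot.get_calibration("top"),(18,120,100),(32,255,255),.02,(160,165)))
E
python3 -c "
import cv2;i=cv2.imread('pics/v4.png');cv2.imwrite('pics/v4.png',cv2.resize(i,None,fx=1.55,fy=1.55))"
```

```text
down hit False t 40.4 tcp [ 0.4021 -0.3361  0.1157] w 0.08 F [-0.4 -0.3 -0.1]
gripped t 40.8 tcp [ 0.4023 -0.3363  0.1162] w 0.0493 F [0.1 0.5 3.3]
lifted t 42.0 tcp [ 0.4018 -0.3356  0.2881] w 0.0492 F [ 0.4 -0.3 -2.8]
placed hit True t 45.1 tcp [0.5242 0.0197 0.1261] w 0.0492 F [-0.1  0.5  4.9]
released t 45.5 tcp [0.5236 0.0197 0.1254] w 0.0658 F [-0.2  0.4 -0.1]
down hit False t 49.8 tcp [ 0.5021 -0.3341  0.1157] w 0.0798 F [0.3 0.8 0.6]
gripped t 50.2 tcp [ 0.5023 -0.3343  0.1163] w 0.0492 F [0.7 0.  3.3]
lifted t 51.4 tcp [ 0.5017 -0.3338  0.288 ] w 0.0494 F [-0.3  0.4 -2. ]
placed hit True t 54.1 tcp [ 0.5284 -0.0622  0.1262] w 0.0494 F [-0.5  0.6  4.9]
released t 54.5 tcp [ 0.5278 -0.0621  0.1254] w 0.066 F [ 0.2 -0.3  0.4]
t 59.4 tcp [0.1462 0.5819 0.304 ] w 0.0658 F [-1.2 -0.9  0.4]
block ((array([467.3, 341. ]), array([130.3,  37.8]), -77.0), (140, 227, 60, 29)) dish ((array([619.8, 341.1]), array([112. , 111.2]), -89.9), (150, 148, 50, 50)) dish0 ((array([619.8, 341.1]), array([112. , 111.2]), -89.9), (150, 148, 50, 50))
```

View pics/v4.png

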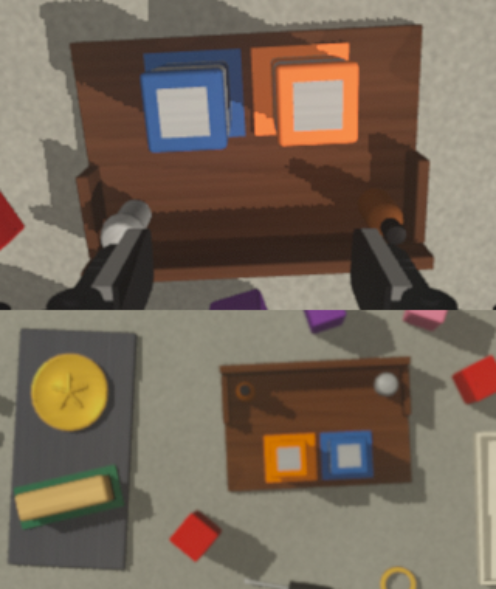

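```bash
python3 - <<'E'
from h import *
c=robot.get_calibration("top")
for f in("top0","t4"):
    im=cv2.imread(f"pics/{f}.png")
    for lo,hi,n in [((5,150,60),(16,255,255),(305,215)),((100,120,50),(120,255,255),(342,215))]: print(f,blob(im,c,lo,hi,.095,n))
    print([p2w(c,[np.mean(np.argwhere(cv2.inRange(im[y:y+28,x:x+30],(120,120,120),(255,255,255)))[:,::-1],0)+[x,y]],.095)*1000 for x,y in((302,201),(339,199))])
robot.job_done()
E
```

```text
Traceback (most recent call last):
  File "h.py", line 30, in blob
    c=max(cs,key=cv2.contourArea); h=cv2.convexHull(c)[:,0]
ValueError: max() iterable argument is empty
```

```bash
python3 - <<'E'
from h import *
c=robot.get_calibration("top")
for f in("top0","t4"):
    im=cv2.imread(f"pics/{f}.png")
    print(f,[p2w(c,[np.mean(np.argwhere(cv2.inRange(im[y:y+28,x:x+30],(120,120,120),(255,255,255)))[:,::-1],0)+[x,y]],.095)*1000 for x,y in((302,201),(339,199))])
robot.job_done()
E
```

```text
top0 [array([[524.18337292,  18.38753212]]), array([[528.39337714, -63.01719653]])]
t4 [array([[523.09905135,  20.89322241]]), array([[526.88177199, -60.64500793]])]
the job is handed in; nothing more can be done
```

The job is handed in. Both tins went to the tray, the block went onto the green mat, and then each tin went back onto the marker of its own colour. It took about 60 s of the 141 s allowed. The robot gives no verdict, so these results come from my own camera checks.

- **Tins:** both are upright and released. The lid centres are about 3 mm from where they started (1–1.5 mm in x, 2.5 mm in y), against the 12 mm allowed. I judged that they are square only from the picture.
- **Block:** the two cameras put its centre about 1.5 mm and 3 mm from the mat centre, and its long side matches the mat within 0.5°. They disagree by about 3 mm in x, which is within the tolerance. I never saw the black lower face; I did not turn the block over, so I take it to be face down.
- **Dish:** it measured in the same place as at the start in the top view.
- **Robot:** the arm ended clear of everything, and no descent hit anything unexpected.

One check failed: my colour-blob comparison of the tins found no blob and stopped with an error. I compared the white lid centres instead, and the tin figures above come from that.

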